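# Clip the two missing probing rods back on the rail in length order

### The arm

A 6-joint arm with a two-finger parallel gripper is mounted at the origin on the work surface; the furniture and walls round the work are solid. World frame = base frame: x ahead of the robot, y to its left, z up, the work surface at z = 0. Lengths are in m, angles in degrees, forces in N, time in s.
With the tool pointing down it reaches from about 0.375 to 0.9 m from the base axis. Payload 3.1 kg.
Tool frame: the origin (TCP) lies at the very end of the fingers, on their centre line; the grasp point (between the pads) lies 19 mm behind it (bot.hold_point_z is the z of the grasp point in the tool frame, in m); z points along the fingers, y is the line along which they close (so a half turn about z gives the same grasp; the last joint's range is limited). The gripper opens to 87 mm and grips with 3 to 60 N. Pads are 19 mm wide; open, the fingers measure 117 mm over their backs; the gripper's body (75 mm by 190 mm) begins 51 mm behind the grasp point.
Start: joints at [61.908, 30.224, 82.088, -0, 67.689, -10.227], TCP at [0.192, 0.595, 0.223] pointing down, gripper open.
Joint ranges: [-176.69, 176.69], [-43.24, 126.21], [12.49, 139.97], [-82, 262], [0, 151.66], [-163.58, 163.58]. Speed limits (degrees/s): [159.86, 159.86, 180, 180, 180, 180].

### API

Orientations are given as a 3x3 rotation matrix whose columns are the frame's x, y, z axes.
In Python, from rig import bot, capture, camera_model gives the robot as it stands.
- The arm moves only by the tool apply_moves, never from a script. Its argument "plan" is text: rows parted by semicolons, each of 6 numbers parted by spaces: the shift along the tool's x, y, z in units of 0.05 m (1.0 is 0.05 m), then the turn, a rotation vector about the tool's x, y, z in units of 360 degrees (1.0 is 360 degrees). In form: dx dy dz ax ay az; .... A call has 1 to 10 rows; each row shifts and turns the commanded pose from where the row before left it, along the tool's axes as they then stand; what a row does not reach is not made up. A row lasts 1/12 s, in which the tool goes at most 41.7 mm and 7.16 degrees, less where a joint would pass 70% of its speed; a pose out of reach is approached as far as the arm can. A call with a number of a shift or a turn outside -1 to 1 is refused whole. A call with a gripper value outside its range is refused whole. "gripper" is the gripper command: -1 is shut, 1 is fully open, values between are in proportion, set as the call begins (left out, the last holds). The fingers move at their own pace and stop on an object; the grip force is fixed at half the most. Time passes only in rows, so rows that do not move let the fingers close. It gives the time, the measured TCP pose, the force, the opening and the grip force at its end, in the units of the state.
- bot.read_state(): the state, without advancing time (a new reading comes with each control period).
- capture(name): name is "scene" or "top" or "wrist"; returns the picture (400x640x3 uint8, red, green, blue); there is no depth.
- camera_model(name): a dict with "vertical_fov" (degrees; the focal length in pixels is half the picture's height over the tangent of half this angle, whatever the lens; pixels are square), "cx", "cy" (the principal point, pixels), "position" and "rotation" of the camera in the world; the wrist camera has in their place "hand_eye" (4x4, takes a point from camera to tool coordinates, whose origin is the TCP and whose axes are the flange's). Camera axes: x right, y down, z forward; pixel columns grow to the right and rows downward; lengths in m; the calibration is good to about 2 mm. A picture is of the moment at which its call begins: read the wrist's pose just before it. camera_model takes no time and is no camera call.
- bot.hand_in(): hands the job in; it is judged then, once.
The state is a dict: "time_s": time; "joint_positions": joint angles; "qvel": joint speeds; "tau": joint torques, N m; "position": TCP position; "tcp_rot": TCP orientation; "force": force on the tool from outside, world axes, zero at the start; "moment": the same for the moment, N m; "opening": opening from 0.0 (shut) to 1.0 (fully open); "grasp_force": force on a finger pad.
Only numpy, scipy, OpenCV 4.12 (cv2) and the standard library are available. Lean on these libraries where they do the work, as an engineer would, in place of code of your own. Each camera call takes 0.05 s, during which the arm holds its last target. There are 200 camera calls.

### The job

Two of the four probing rods have come off the clip rack. Put them back so that the four rods lie side by side in neighbouring places with no gap in the row, getting steadily shorter from one end of the row to the other, each pressed down until it has clicked fully home in both of its clips and lies roughly centred across the rail. Leave the two rods that are already clipped where they are, do not disturb the other things on the table, and press firmly by hand force without hammering.

Things in the scene. Friction and masses are not known exactly. Their poses are not given: they have to be found in the camera images.
- rack: Fixed rack: wooden board 72 x 240 x 8 mm with a grooved aluminium rail, 24 mm wide, along its middle. Origin: centre of the board's underside, on the table. x across the rail (the way rods lie), y along it, z up. Five places 48 mm apart along y, each with a groove (floor 23 mm above the table; the teeth beside it, 33 mm high, leave no room for fingers beside a rod that is home) and two clips.
- rod_140: Steel probing rod 140 mm long, about 0.2 kg: round shank of 18 mm diameter with a 20 mm square collar, 8 mm long, at each end. Origin at mid-length on the axis; x axis along the rod. Already clipped in place1 or place3 of the rack.
- rod_120: The same kind of rod, 120 mm long, about 0.17 kg; lies loose on the table on its collars, axis 10 mm above the table. Origin mid-length on the axis, x axis along the rod.
- rod_100: The same kind of rod, 100 mm long, about 0.14 kg; already clipped in whichever of place1 and place3 the 140 mm rod is not in. Origin mid-length on the axis, x axis along the rod.
- rod_80: The same kind of rod, 80 mm long (shank 64 mm between the collars), about 0.11 kg; lies loose on the table on its collars, axis 10 mm above the table. Origin mid-length on the axis, x axis along the rod. The collars must stay outside the clips, so it fits only within about 4 mm of the middle.
- stopwatch: Bystander: round black stopwatch, 68 x 58 x 15 mm, on the table. Origin: centre of its underside.
- calculator: Bystander: black pocket calculator, 125 x 78 x 17 mm, lying flat. Origin: centre of its underside.
- place0 (a point): Place 0, the end place on the rack's +y side: where the mid-length of a home rod's axis lies, 32 mm above the table; axes as the rack's. A 9 mm wide sprung clip stands 23.5 mm to each side (x), 38 mm free between. Mouth edges 30 mm apart, 49 mm above the table; a rod laid in them rests with its axis about 47 mm up and snaps in at about 11 N per clip; one clip may snap before the other.
- place1 (a point): Place 1, second from the rack's +y end: where the mid-length of a home rod's axis lies, 32 mm above the table; axes as the rack's. A 9 mm wide sprung clip stands 23.5 mm to each side (x), 38 mm free between. Mouth edges 30 mm apart, 49 mm above the table; a rod laid in them rests with its axis about 47 mm up and snaps in at about 11 N per clip; one clip may snap before the other.
- place2 (a point): Place 2, the middle place: where the mid-length of a home rod's axis lies, 32 mm above the table; axes as the rack's. A 9 mm wide sprung clip stands 23.5 mm to each side (x), 38 mm free between. Mouth edges 30 mm apart, 49 mm above the table; a rod laid in them rests with its axis about 47 mm up and snaps in at about 11 N per clip; one clip may snap before the other.
- place3 (a point): Place 3, fourth from the rack's +y end: where the mid-length of a home rod's axis lies, 32 mm above the table; axes as the rack's. A 9 mm wide sprung clip stands 23.5 mm to each side (x), 38 mm free between. Mouth edges 30 mm apart, 49 mm above the table; a rod laid in them rests with its axis about 47 mm up and snaps in at about 11 N per clip; one clip may snap before the other.
- place4 (a point): Place 4, the end place on the rack's -y side: where the mid-length of a home rod's axis lies, 32 mm above the table; axes as the rack's. A 9 mm wide sprung clip stands 23.5 mm to each side (x), 38 mm free between. Mouth edges 30 mm apart, 49 mm above the table; a rod laid in them rests with its axis about 47 mm up and snaps in at about 11 N per clip; one clip may snap before the other.

How it is judged:
By the outcome, as a careful person would: the job done as asked, in the order asked, and still so for the second after the job is handed in, with the robot touching nothing.
It also fails if it takes over 61 s, if anything falls off the work surface, if the arm or the gripper's body presses on something with over 40 N, if the wrist force passes 120 N, or if a joint passes its speed limit or range.

## Working session

There is one attempt and no reset: what is moved stays moved. The work goes in short steps, Python scripts to look and compute and a tool call to move; the robot and the scene stay as the last step left them, time stands still between calls to the robot, and variables do not carry over. Pictures are saved under pics/ and viewed, at most 10 in all, crops included, and the job is handed in when it is done.

Besides the shell and the picture viewer there is one more tool, called after "Request:" as name(argument=value, ...) on one line, values as JSON. apply_moves: Moves the arm, as the interface text tells. Its arguments: {"type":"object","properties":{"plan":{"type":"string"},"gripper":{"type":"number"}},"required":["plan"]}

```bash
mkdir -p pics; python3 - <<'E'
from rig import bot,capture,camera_model
import cv2,numpy as np
s=bot.read_state();print(s['time_s'],s['position'],s['tcp_rot'],s['force'])
for n in ['top','scene']:
    im=capture(n);cv2.imwrite(f'pics/{n}0.png',im[:,:,::-1]);np.save(f'{n}0.npy',im);print(n,camera_model(n))
print(camera_model('wrist'))
E
```

```text
0.0 [0.19135358 0.59421549 0.22156461] [[-9.51796382e-01  3.06728909e-01 -1.01213731e-03]
 [ 3.06730356e-01  9.51794484e-01 -1.93610521e-03]
 [ 3.69487266e-04 -2.15323117e-03 -9.99997614e-01]] [ 0.24373847 -0.20048823 -0.56952743]
top {'vertical_fov': 57.82678437163177, 'cx': 313.16742984305654, 'cy': 200.11564246818992, 'position': array([0.35726559, 0.03022711, 0.88099372]), 'rotation': array([[-0.01932084, -0.98522938,  0.17014636],
       [-0.99980261,  0.01982712,  0.00127676],
       [-0.00463142, -0.1700881 , -0.98541798]])}
scene {'vertical_fov': 50.08723213517734, 'cx': 317.32496143552896, 'cy': 195.4779536981664, 'position': array([-0.42589656, -0.45633831,  0.59428487]), 'rotation': array([[ 0.45957189, -0.41372191,  0.78589303],
       [-0.88787655, -0.19244386,  0.41790021],
       [-0.02165419, -0.88983119, -0.45577577]])}
{'vertical_fov': 61.77230611179698, 'cx': 320.257002236305, 'cy': 197.77635583928898, 'hand_eye': array([[ 2.71763843e-04, -9.54486348e-01, -2.98254485e-01,
         8.19741754e-02],
       [ 9.99999882e-01,  3.79215037e-04, -3.02398688e-04,
        -5.37906719e-04],
       [ 4.01738004e-04, -2.98254368e-01,  9.54486339e-01,
        -1.62889851e-01],
       [ 0.00000000e+00,  0.00000000e+00,  0.00000000e+00,
         1.00000000e+00]])}
```

View pics/top0.png

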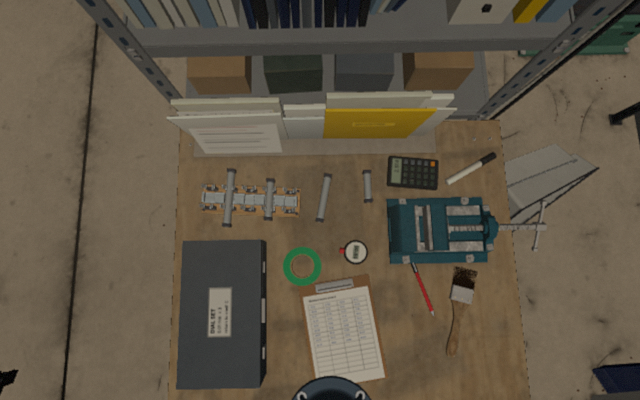

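View pics/scene0.png

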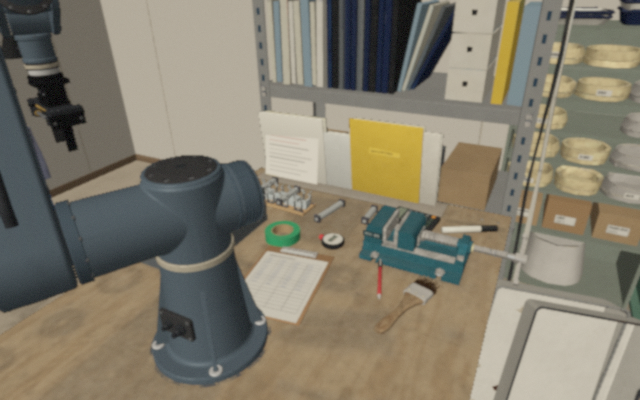

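The top view shows the rack at (202–299, 200), with the 140 mm rod at (230,197) and the 100 mm rod at (270,199). The loose 120 mm rod is at (324,197) and the 80 mm rod at (367,186). So the 120 goes in the middle place and the 80 in the end place near (289,200).

```bash
cat > h.py <<'E'
from rig import bot,capture,camera_model
import cv2,numpy as np
def ray(cam,uv,z,s=None):
    m=camera_model(cam);f=200/np.tan(np.radians(m['vertical_fov']/2))
    if cam=='wrist':
        R=np.array(s['tcp_rot']);H=m['hand_eye'];p=np.array(s['position'])+R@H[:3,3];R=R@H[:3,:3]
    else: p,R=m['position'],m['rotation']
    d=R@np.array([(uv[0]-m['cx'])/f,(uv[1]-m['cy'])/f,1]);return p+d*(z-p[2])/d[2]
def proj(cam,P,s=None):
    m=camera_model(cam);f=200/np.tan(np.radians(m['vertical_fov']/2))
    if cam=='wrist':
        R=np.array(s['tcp_rot']);H=m['hand_eye'];p=np.array(s['position'])+R@H[:3,3];R=R@H[:3,:3]
    else: p,R=m['position'],m['rotation']
    q=R.T@(np.array(P)-p);return q[:2]/q[2]*f+[m['cx'],m['cy']]
E
python3 - <<'E'
from h import *
for n,uv,z in [('r140a',(231,170),.035),('r140b',(227,225),.035),('r100a',(271,180),.035),('r100b',(269,218),.035),('r120a',(327,175),.015),('r120b',(320,219),.015),('r80a',(366,172),.015),('r80b',(368,201),.015),('rackL',(202,198),.008),('rackR',(299,201),.008),('watch',(356,252),.01),('calcnear',(388,186),.017),('book',(230,153),.0),('ybook',(380,138),0)]:
    print(n,ray('top',uv,z).round(4))
im=np.load('top0.npy')[150:240,190:390];cv2.imwrite('pics/c0.png',cv2.resize(im,None,fx=4,fy=4,interpolation=2)[:,:,::-1])
E
```

```text
r140a [0.5809 0.2277 0.035 ]
r140b [0.4482 0.2346 0.035 ]
r100a [0.5543 0.1314 0.035 ]
r100b [0.4627 0.136  0.035 ]
r120a [ 0.5687 -0.0038  0.015 ]
r120b [0.4604 0.0158 0.015 ]
r80a [ 0.5743 -0.0999  0.015 ]
r80b [ 0.5019 -0.1015  0.015 ]
rackL [0.5188 0.3039 0.008 ]
rackR [0.5065 0.066  0.008 ]
watch [ 0.3803 -0.0682  0.01  ]
calcnear [ 0.5377 -0.1515  0.017 ]
book [0.6345 0.2393 0.    ]
ybook [ 0.6662 -0.1416  0.    ]
```

View pics/c0.png

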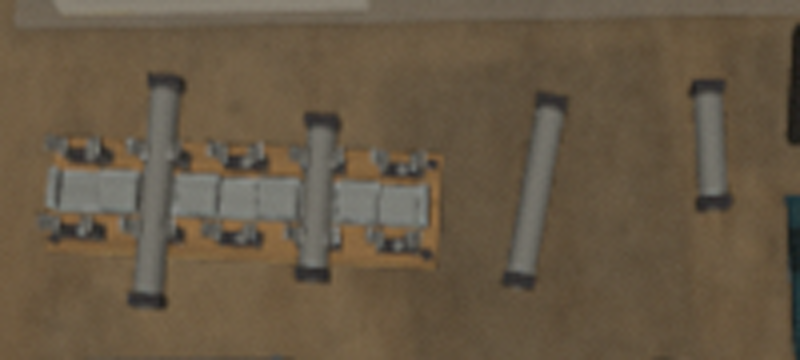

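The crop confirms the layout. Next I work out the move to hover above the 120 mm rod.

```bash
cat >> h.py <<'E'
def go(P,yaw,s=None):
    """tool x-axis at world angle yaw; prints turn (revs) then shift (units) in the turned frame"""
    s=s or bot.read_state();R=np.array(s['tcp_rot']);p=np.array(s['position'])
    c,t=np.cos(np.radians(yaw)),np.sin(np.radians(yaw))
    G=np.array([[c,t,0],[t,-c,0],[0,0,-1]])
    rv=cv2.Rodrigues(R.T@G)[0].ravel()/2/np.pi
    print('t',round(s['time_s'],2),'turn',rv.round(4),'shift units',(G.T@(np.array(P)-p)/.05).round(3))
E
python3 - <<'E'
from h import *
go([.45,.38,.2216],169.7)
s=bot.read_state();s['position']=[.45,.38,.2216];go([.5146,.006,.13],169.7,s)
E
```

```text
t 0.1 turn [-0.0003 -0.0001 -0.021 ] shift units [-5.855e+00 -3.292e+00  1.000e-03]
t 0.1 turn [-0.0003 -0.0001 -0.021 ] shift units [-2.609 -7.128  1.832]
```

Request:
apply_moves(plan="0 0 0 0 0 -0.0105; 0 0 0 0 0 -0.0105; -0.732 -0.411 0 0 0 0; -0.732 -0.411 0 0 0 0; -0.732 -0.411 0 0 0 0; -0.732 -0.411 0 0 0 0; -0.732 -0.411 0 0 0 0; -0.732 -0.411 0 0 0 0; -0.732 -0.411 0 0 0 0; -0.732 -0.411 0 0 0 0", gripper=1)

```text
time_s: 0.93
position: [0.4494, 0.3806, 0.2222]
tcp_rot: [[-0.984, 0.179, -0.001], [0.179, 0.984, -0.0], [0.001, -0.001, -1.0]]
force: [0.2, 1.2, 0.3]
opening: 1.004
grasp_force: 0.0
```

Request:
apply_moves(plan="-0.261 -0.713 0.183 0 0 0; -0.261 -0.713 0.183 0 0 0; -0.261 -0.713 0.183 0 0 0; -0.261 -0.713 0.183 0 0 0; -0.261 -0.713 0.183 0 0 0; -0.261 -0.713 0.183 0 0 0; -0.261 -0.713 0.183 0 0 0; -0.261 -0.713 0.183 0 0 0; -0.261 -0.713 0.183 0 0 0; -0.261 -0.713 0.183 0 0 0")

```text
time_s: 1.77
position: [0.5129, 0.0064, 0.1304]
tcp_rot: [[-0.984, 0.179, -0.0], [0.179, 0.984, 0.0], [0.0, 0.0, -1.0]]
force: [0.7, -0.3, -0.1]
opening: 1.001
grasp_force: 0.0
```

Request:
apply_moves(plan="0 0 0 0 0 0; 0 0 0 0 0 0; 0 0 0 0 0 0")

```text
time_s: 2.02
position: [0.5125, 0.0084, 0.1307]
tcp_rot: [[-0.984, 0.18, -0.001], [0.18, 0.984, 0.001], [0.002, 0.0, -1.0]]
force: [-0.9, 0.2, 0.3]
opening: 0.998
grasp_force: 0.0
```

```bash
python3 - <<'E'
from h import *
s=bot.read_state();im=capture('wrist');print(s['position'],s['opening'],s['force'])
cv2.imwrite('pics/w1.png',im[:,:,::-1]);np.save('w1.npy',im);np.save('w1s.npy',s,allow_pickle=True)
go([.5146,.006,.13],169.7)
E
```

```text
[0.51251901 0.00835796 0.13074998] 0.9984016033589066 [-0.93855347  0.23848218  0.32754709]
t 2.07 turn [ 0.0001 -0.0002  0.0001] shift units [-0.052 -0.053  0.02 ]
```

View pics/w1.png

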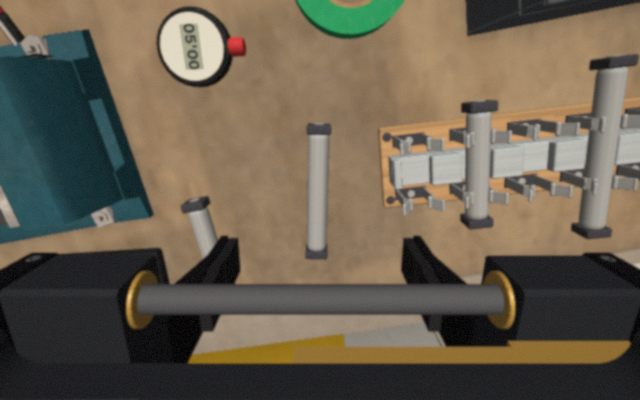

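The wrist view shows the 120 mm rod from (319,124) to (316,258), with the 100 mm rod at (479,165), the 140 mm rod at (603,145) and the rack on the right. I'll measure by mask.

```bash
python3 - <<'E'
from h import *
im=np.load('w1.npy');s=np.load('w1s.npy',allow_pickle=True).item()
hsv=cv2.cvtColor(im,cv2.COLOR_RGB2HSV)
m=((hsv[...,1]<60)).astype(np.uint8)
def rod(x0,x1,y0,y1,z):
    k=np.zeros_like(m);k[y0:y1,x0:x1]=m[y0:y1,x0:x1]
    n,l,st,_=cv2.connectedComponentsWithStats(k);i=1+np.argmax(st[1:,4]);ys,xs=np.where(l==i)
    b=cv2.boxPoints(cv2.minAreaRect(np.c_[xs,ys].astype(np.float32)));b=b[np.argsort(b[:,1])]
    A,B=b[:2].mean(0),b[2:].mean(0);P,Q=ray('wrist',A,z,s),ray('wrist',B,z,s)
    print(A,B,'mid',((P+Q)/2).round(4),'len',np.linalg.norm(Q-P).round(4),'ang',np.degrees(np.arctan2(*(Q-P)[1::-1])).round(2))
rod(295,345,105,259,.016)
# rods in rack: collar end centres by eye
for n,A,B,z in [('100',(479.5,104),(476.5,224),.037),('140',(613,61),(592,233),.037)]:
    P,Q=ray('wrist',A,z,s),ray('wrist',B,z,s);print(n,((P+Q)/2).round(4),np.linalg.norm(P-Q).round(4),np.degrees(np.arctan2(*(Q-P)[1::-1])).round(2))
cv2.imwrite('pics/c1.png',cv2.resize(np.hstack([im[40:250,370:640]]),None,fx=2.8,fy=2.8,interpolation=2)[:,:,::-1])
E
```

```text
[318.55072  122.962616] [317.41522 258.08755] mid [0.5138 0.0055 0.016 ] len 0.1219 ang -10.93
100 [0.508  0.1339 0.037 ] 0.0959 -3.77
140 [0.5143 0.2284 0.037 ] 0.1339 -3.03
```

View pics/c1.png

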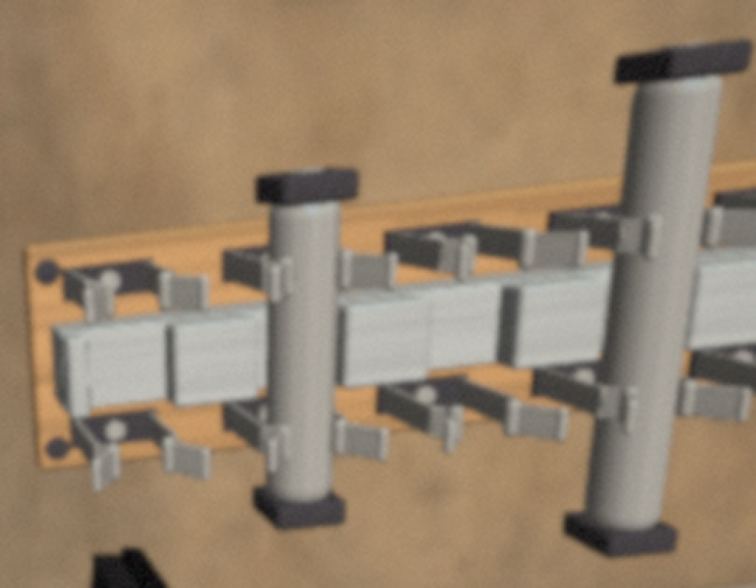

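```bash
python3 - <<'E'
from h import *
go([.5138,.0055,.003],169.1)
E
```

```text
t 2.07 turn [ 0.0001 -0.0002  0.0017] shift units [-0.038 -0.065  2.56 ]
```

Request:
apply_moves(plan="-0.038 -0.06 0 0 0 0.0017; 0 0 0.5 0 0 0; 0 0 0.5 0 0 0; 0 0 0.5 0 0 0; 0 0 0.4 0 0 0; 0 0 0.3 0 0 0; 0 0 0.2 0 0 0; 0 0 0.1 0 0 0; 0 0 0 0 0 0; 0 0 0 0 0 0")

```text
time_s: 2.9
position: [0.5148, 0.0053, 0.0065]
tcp_rot: [[-0.982, 0.189, 0.001], [0.189, 0.982, -0.0], [-0.001, -0.0, -1.0]]
force: [0.0, 0.2, 0.7]
opening: 1.0
grasp_force: 0.0
```

Request:
apply_moves(plan="0 0 0.04 0 0 0; 0 0 0 0 0 0; 0 0 0 0 0 0; 0 0 0 0 0 0; 0 0 0 0 0 0; 0 0 0 0 0 0; 0 0 0 0 0 0; 0 0 0 0 0 0; 0 0 0 0 0 0; 0 0 0 0 0 0", gripper=-1)

```text
time_s: 3.73
position: [0.5144, 0.0049, 0.004]
tcp_rot: [[-0.982, 0.189, -0.0], [0.189, 0.982, 0.0], [0.0, 0.0, -1.0]]
force: [0.1, -0.4, 0.0]
opening: 0.327
grasp_force: 0.0
```

Request:
apply_moves(plan="0 0 0 0 0 0; 0 0 0 0 0 0; 0 0 0 0 0 0; 0 0 0 0 0 0; 0 0 0 0 0 0; 0 0 0 0 0 0")

```text
time_s: 4.23
position: [0.5144, 0.0049, 0.004]
tcp_rot: [[-0.982, 0.19, -0.0], [0.19, 0.982, 0.0], [0.0, 0.0, -1.0]]
force: [0.3, 0.7, -0.5]
opening: 0.198
grasp_force: 30.0
```

Request:
apply_moves(plan="0 0 -0.2 0 0 0; 0 0 -0.4 0 0 0; 0 0 -0.6 0 0 0; 0 0 -0.6 0 0 0; 0 0 -0.4 0 0 0; 0 0 0 0 0 0; 0 0 0 0 0 0; 0 0 0 0 0 0")

```text
time_s: 4.9
position: [0.5135, 0.0051, 0.1136]
tcp_rot: [[-0.982, 0.189, -0.001], [0.189, 0.982, 0.0], [0.001, -0.0, -1.0]]
force: [-0.2, 0.9, -2.6]
opening: 0.196
grasp_force: 30.0
```

```bash
python3 - <<'E'
from h import *
go([.511,.181,.114],176.2)
E
```

```text
t 4.9 turn [ 0.     -0.0002 -0.0198] shift units [ 0.284  3.507 -0.008]
```

Request:
apply_moves(plan="0 0 0 0 0 -0.0099; 0 0 0 0 0 -0.0099; 0.03 0.35 0 0 0 0; 0.05 0.6 0 0 0 0; 0.05 0.65 0 0 0 0; 0.05 0.65 0 0 0 0; 0.05 0.65 0 0 0 0; 0.05 0.4 0 0 0 0; 0 0.2 0 0 0 0; 0 0 0 0 0 0")

```text
time_s: 5.73
position: [0.5109, 0.1821, 0.1125]
tcp_rot: [[-0.998, 0.063, -0.003], [0.063, 0.998, -0.0], [0.003, -0.0, -1.0]]
force: [1.0, -0.5, -0.8]
opening: 0.194
grasp_force: 30.0
```

Request:
apply_moves(plan="0 0 0 0 0 0; 0 0 0 0 0 0")

```text
time_s: 5.9
position: [0.5117, 0.1792, 0.1133]
tcp_rot: [[-0.998, 0.067, -0.002], [0.067, 0.998, -0.001], [0.002, -0.001, -1.0]]
force: [-0.2, -0.4, -1.0]
opening: 0.194
grasp_force: 30.0
```

```bash
python3 - <<'E'
from h import *
s=bot.read_state();im=capture('wrist');print(s['position'],s['tcp_rot'][:2],s['opening'],s['grasp_force'])
cv2.imwrite('pics/w2.png',im[:,:,::-1]);np.save('w2.npy',im);np.save('w2s.npy',s,allow_pickle=True)
E
```

```text
[0.51169243 0.17921194 0.11334052] [[-9.97759622e-01  6.68810929e-02 -1.62995168e-03]
 [ 6.68824172e-02  9.97760566e-01 -7.71876310e-04]] 0.19407154752900876 29.980541467666626
```

View pics/w2.png

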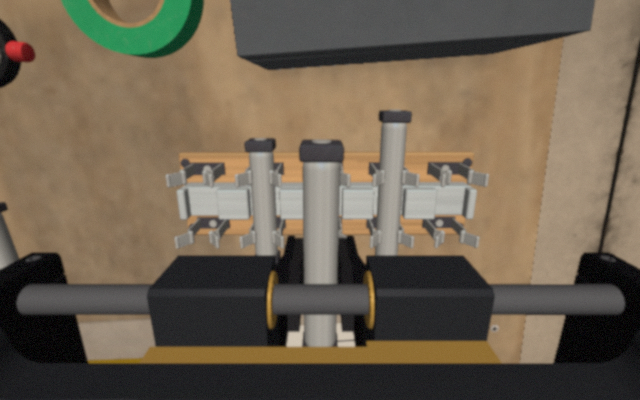

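The wrist view shows the 120 mm rod held near (321,145). The end-place clip mouths are about (172–247,180) and (408–482,180), with the far row near v=240, and the rack runs level in the picture.

```bash
python3 - <<'E'
from h import *
im=np.load('w2.npy');s=np.load('w2s.npy',allow_pickle=True).item()
r=lambda u,v,z:ray('wrist',(u,v),z,s)
cv2.imwrite('pics/c2.png',cv2.resize(im[100:265,160:500],None,fx=2.35,fy=2.35,interpolation=2)[:,:,::-1])
for n,u,v,z in [('boardTL',179,153.5,.008),('boardTR',474,153.5,.008),('railL',178,203,.033),('railR',476,203,.033),('100 near',261,139,.042),('140 near',395,111.5,.042),('held near',321,142,.128)]:
    print(n,r(u,v,z).round(4))
print(s['position'])
E
```

```text
boardTL [0.4682 0.067  0.008 ]
boardTR [0.484  0.3046 0.008 ]
railL [0.5024 0.0698 0.033 ]
railR [0.5175 0.2975 0.033 ]
100 near [0.4571 0.1408 0.042 ]
140 near [0.4447 0.2338 0.042 ]
held near [0.4502 0.183  0.128 ]
[0.51169243 0.17921194 0.11334052]
```

View pics/c2.png

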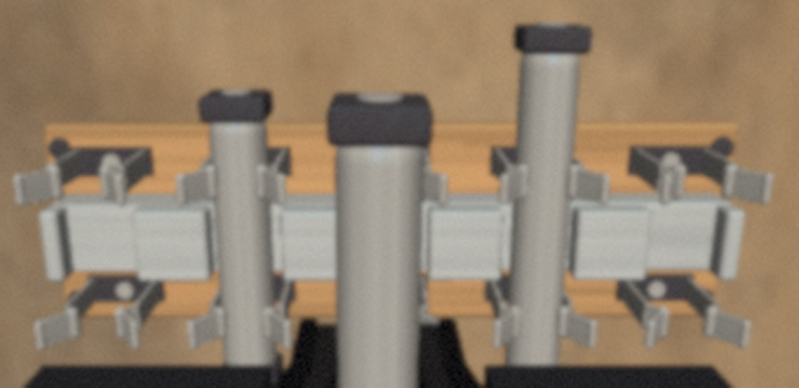

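Place 2 comes out at about (0.5115, 0.1834) with the rods at −3.8°. I shift about +4 mm in y and lower the rod into the mouths.

```bash
python3 - <<'E'
from h import *
s=np.load('w2s.npy',allow_pickle=True).item()
go([.513,.1834,.043],176.2,s)
E
```

```text
t 5.9 turn [-0.0001 -0.0003 -0.0001] shift units [-0.021  0.085  1.407]
```

Request:
apply_moves(plan="-0.02 0.085 0 0 0 0; 0 0 0.3 0 0 0; 0 0 0.4 0 0 0; 0 0 0.4 0 0 0; 0 0 0.2 0 0 0; 0 0 0.1 0 0 0; 0 0 0 0 0 0; 0 0 0 0 0 0")

```text
time_s: 6.62
position: [0.5138, 0.1844, 0.0444]
tcp_rot: [[-0.998, 0.067, 0.001], [0.067, 0.998, 0.0], [-0.001, 0.0, -1.0]]
force: [-0.2, -0.4, -0.9]
opening: 0.193
grasp_force: 30.0
```

Request:
apply_moves(plan="0 0 0.04 0 0 0; 0 0 0.04 0 0 0; 0 0 0 0 0 0; 0 0 0 0 0 0")

```text
time_s: 6.95
position: [0.5145, 0.1842, 0.0414]
tcp_rot: [[-0.998, 0.065, 0.003], [0.065, 0.998, -0.001], [-0.003, -0.0, -1.0]]
force: [-0.5, -3.3, 4.6]
opening: 0.201
grasp_force: 30.0
```

Request:
apply_moves(plan="0 -0.02 0 0 0 0; 0 0 0.03 0 0 0; 0 0 0.03 0 0 0; 0 0 0 0 0 0; 0 0 0 0 0 0")

```text
time_s: 7.37
position: [0.5149, 0.1838, 0.0395]
tcp_rot: [[-0.998, 0.066, 0.004], [0.066, 0.998, 0.0], [-0.004, 0.001, -1.0]]
force: [-1.1, -2.8, 15.7]
opening: 0.192
grasp_force: 30.0
```

Request:
apply_moves(plan="0 0 -0.04 0 0 0; 0 0 0 0 0 0; 0 0 0 0 0 0; 0 0 0 0 0 0; 0 0 -0.2 0 0 0; 0 0 -0.4 0 0 0; 0 0 -0.4 0 0 0; 0 0 0 0 0 0; 0 0 0 0 0 0", gripper=-0.3)

```text
time_s: 8.12
position: [0.514, 0.1839, 0.0902]
tcp_rot: [[-0.998, 0.066, 0.003], [0.066, 0.998, 0.0], [-0.003, 0.001, -1.0]]
force: [-0.8, 0.0, 0.1]
opening: 0.347
grasp_force: 0.0
```

Request:
apply_moves(plan="0 0 -0.3 0 0 0; 0 0 0 0 0 0; 0 0 0 0 0 0; 0 0 0 0 0 0; 0 0 0 0 0 0; 0 0 0 0 0 0; 0 0 0 0 0 0", gripper=-1)

```text
time_s: 8.7
position: [0.5129, 0.1835, 0.1034]
tcp_rot: [[-0.998, 0.066, -0.001], [0.066, 0.998, -0.0], [0.001, -0.0, -1.0]]
force: [-0.7, -0.1, -0.0]
opening: 0.015
grasp_force: 0.0
```

```bash
python3 - <<'E'
from h import *
s=bot.read_state();im=capture('wrist');print(s['position'],s['opening'],s['force'])
np.save('w3.npy',im);np.save('w3s.npy',s,allow_pickle=True)
cv2.imwrite('pics/w3.png',im[80:330,160:500][:,:,::-1].repeat(2,0).repeat(2,1))
E
```

```text
[0.51286917 0.18353766 0.10340726] 0.014599790625572122 [-0.7415683  -0.07810983 -0.02900224]
```

View pics/w3.png

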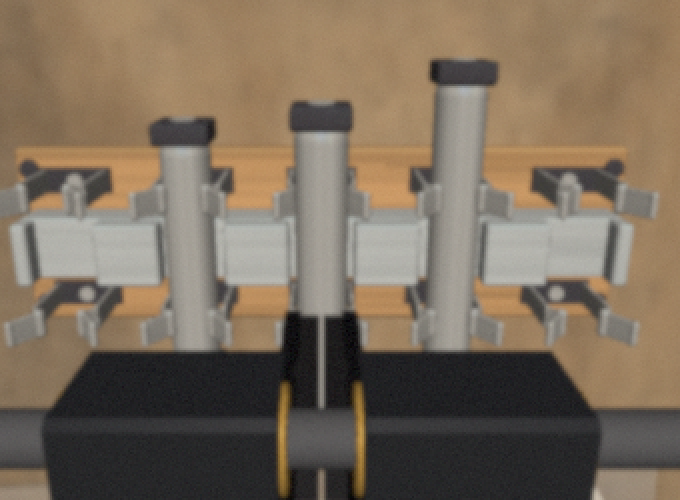

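The 120 mm rod sits in the mouths of place 2, under the closed fingers, with its near end at about (320,131). I'll check the centring and then press.

```bash
python3 - <<'E'
from h import *
s=np.load('w3s.npy',allow_pickle=True).item()
c=np.array([.5115,.1834]);X=np.array([.9978,-.0663])
for n,u,v,z,h in [('100',251,139.5,.042,.05),('120',320.5,131,.057,.06),('140',392,110.5,.042,.07)]:
    p=ray('wrist',(u,v),z,s);print(n,p.round(4),'mid off along x',((p[:2]-c)@X+h).round(4))
go([.511,.1834,.06],176.2)
E
```

```text
100 [0.4571 0.1403 0.042 ] mid off along x -0.0014
120 [0.453 0.187 0.057] mid off along x 0.0014
140 [0.4445 0.2341 0.042 ] mid off along x -0.0002
t 8.75 turn [-0.     -0.0001  0.    ] shift units [ 0.04  -0.006  0.871]
```

Centred to about 1 mm, so I press in steps and watch the force.

Request:
apply_moves(plan="0.03 0 0.4 0 0 0; 0 0 0.4 0 0 0; 0 0 0.1 0 0 0; 0 0 0.05 0 0 0; 0 0 0.05 0 0 0; 0 0 0.04 0 0 0; 0 0 0 0 0 0")

```text
time_s: 9.33
position: [0.5116, 0.1837, 0.0543]
tcp_rot: [[-0.998, 0.066, 0.0], [0.066, 0.998, -0.0], [-0.0, -0.0, -1.0]]
force: [-2.0, -0.2, 11.5]
opening: 0.003
grasp_force: 5.7
```

Request:
apply_moves(plan="0 0 0.03 0 0 0; 0 0 0.03 0 0 0; 0 0 0.03 0 0 0; 0 0 0.03 0 0 0; 0 0 0 0 0 0; 0 0 0 0 0 0")

```text
time_s: 9.83
position: [0.5154, 0.184, 0.0485]
tcp_rot: [[-0.998, 0.066, 0.008], [0.066, 0.998, 0.001], [-0.008, 0.001, -1.0]]
force: [1.4, -0.6, 10.9]
opening: 0.006
grasp_force: 5.2
```

Request:
apply_moves(plan="0 0 0.04 0 0 0; 0 0 0.04 0 0 0; 0 0 0.04 0 0 0; 0 0 0 0 0 0; 0 0 0 0 0 0")

```text
time_s: 10.25
position: [0.5153, 0.1843, 0.0436]
tcp_rot: [[-0.998, 0.066, 0.008], [0.066, 0.998, 0.001], [-0.008, 0.002, -1.0]]
force: [0.6, -0.1, 16.6]
opening: 0.006
grasp_force: 8.0
```

Request:
apply_moves(plan="0 0 0.03 0 0 0; 0 0 0.03 0 0 0; 0 0 0.03 0 0 0; 0 0 0 0 0 0; 0 0 0 0 0 0")

```text
time_s: 10.67
position: [0.5141, 0.1843, 0.0406]
tcp_rot: [[-0.998, 0.066, 0.006], [0.066, 0.998, 0.001], [-0.006, 0.001, -1.0]]
force: [-4.6, -0.1, 32.5]
opening: 0.009
grasp_force: 15.8
```

Request:
apply_moves(plan="0 0 -0.25 0 0 0; 0.16 0 0 0 0 0; 0 0 0.1 0 0 0; 0 0 0.08 0 0 0; 0 0 0.07 0 0 0; 0 0 0 0 0 0; 0 0 0 0 0 0")

```text
time_s: 11.25
position: [0.5026, 0.1846, 0.0403]
tcp_rot: [[-0.998, 0.066, -0.001], [0.066, 0.998, 0.0], [0.001, 0.0, -1.0]]
force: [-10.0, -0.6, 49.4]
opening: 0.004
grasp_force: 25.6
```

Request:
apply_moves(plan="0 0 -0.25 0 0 0; -0.32 0 0 0 0 0; 0 0 0.1 0 0 0; 0 0 0.08 0 0 0; 0 0 0.07 0 0 0; 0 0 0 0 0 0; 0 0 0 0 0 0")

```text
time_s: 11.83
position: [0.5226, 0.1834, 0.0405]
tcp_rot: [[-0.998, 0.066, 0.008], [0.066, 0.998, 0.0], [-0.008, 0.001, -1.0]]
force: [-5.3, -2.1, 44.7]
opening: 0.005
grasp_force: 22.0
```

Request:
apply_moves(plan="0 0 -0.3 0 0 0; 0.16 0 -0.5 0 0 0; 0 0 -0.5 0 0 0; 0 0 -0.2 0 0 0; 0 0 0 0 0 0; 0 0 0 0 0 0")

```text
time_s: 12.33
position: [0.5112, 0.1836, 0.1094]
tcp_rot: [[-0.998, 0.066, -0.001], [0.066, 0.998, -0.0], [0.001, -0.0, -1.0]]
force: [-0.9, 0.6, -0.6]
opening: 0.005
grasp_force: 0.0
```

```bash
python3 - <<'E'
from h import *
s=bot.read_state();im=capture('wrist');print(s['position'],s['opening'],s['force'])
np.save('w4.npy',im);np.save('w4s.npy',s,allow_pickle=True)
cv2.imwrite('pics/w4.png',cv2.resize(im[60:260,140:500],None,fx=2.2,fy=2.2)[:,:,::-1])
go([.538,-.1007,.13],181)
E
```

```text
[0.51118242 0.18364295 0.10935798] 0.004684389504842546 [-0.8950674   0.56921815 -0.57647571]
t 12.38 turn [-0.0001 -0.0005 -0.0133] shift units [-0.446 -5.694 -0.423]
```

View pics/w4.png

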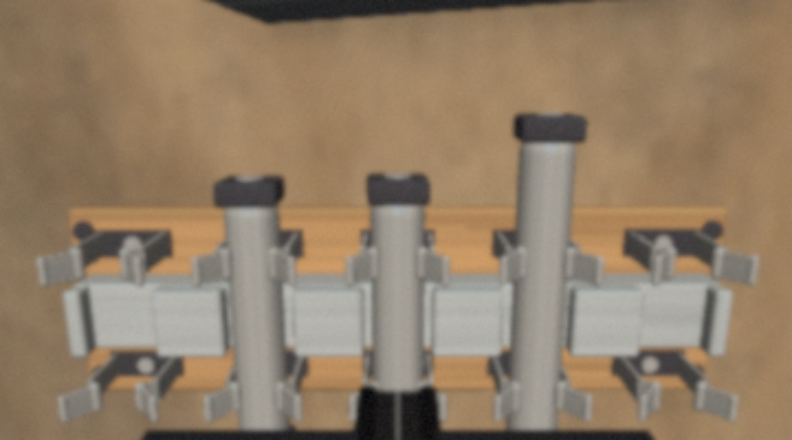

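Both sides pressed home at z≈0.040. The near end of the 120 mm rod at about (320,139) suggests it slid toward +x, so I'll quantify that.

```bash
python3 - <<'E'
from h import *
s=np.load('w4s.npy',allow_pickle=True).item()
c=np.array([.5115,.1834]);X=np.array([.9978,-.0663])
f=lambda u,v:(140+u/2.2,60+v/2.2)
for n,u,v,z,h in [('100',249,178,.042,.05),('120',398,175,.042,.06),('140',550,115,.042,.07)]:
    p=ray('wrist',f(u,v),z,s);o=(p[:2]-c)@X+h;print(n,p.round(4),'off',o.round(4))
go(np.r_[c+X*(-.048),.08],176.2)
E
```

```text
100 [0.4571 0.1404 0.042 ] off -0.0014
120 [0.4593 0.1868 0.042 ] off 0.0076
140 [0.4442 0.2341 0.042 ] off -0.0005
t 12.38 turn [-0.0001 -0.0004  0.    ] shift units [ 0.945 -0.002  0.577]
```

The rod is about 8 mm off centre. I'll take its near collar and slide it back.

Request:
apply_moves(plan="0.3 0 0 0 0 0; 0.4 0 0.1 0 0 0; 0.25 0 0.2 0 0 0; 0 0 0.2 0 0 0; 0 0 0.1 0 0 0; 0 0 0.1 0 0 0; 0 0 0.2 0 0 0; 0 0 0.3 0 0 0; 0 0 0.3 0 0 0; 0 0 0.25 0 0 0", gripper=-0.26)

```text
time_s: 13.22
position: [0.4655, 0.1868, 0.0216]
tcp_rot: [[-0.998, 0.067, 0.001], [0.067, 0.998, 0.0], [-0.001, 0.0, -1.0]]
force: [-0.4, 0.3, 1.3]
opening: 0.368
grasp_force: 0.0
```

Request:
apply_moves(plan="0 0 0 0 0 0; 0 0 0 0 0 0; 0 0 0 0 0 0; 0 0 0 0 0 0; 0 0 0 0 0 0", gripper=-1)

```text
time_s: 13.63
position: [0.465, 0.1868, 0.0234]
tcp_rot: [[-0.998, 0.066, 0.002], [0.066, 0.998, 0.0], [-0.002, 0.0, -1.0]]
force: [0.5, -0.9, -4.1]
opening: 0.223
grasp_force: 29.8
```

Request:
apply_moves(plan="0.04 0 0 0 0 0; 0.04 0 0 0 0 0; 0.04 0 0 0 0 0; 0.04 0 0 0 0 0; 0 0 0 0 0 0; 0 0 0 0 0 0")

```text
time_s: 14.13
position: [0.456, 0.1874, 0.0232]
tcp_rot: [[-0.998, 0.066, -0.0], [0.066, 0.998, -0.0], [0.0, -0.0, -1.0]]
force: [1.2, -0.0, -0.2]
opening: 0.226
grasp_force: 29.8
```

Request:
apply_moves(plan="0 0 0 0 0 0; 0 0 0 0 0 0; 0 0 0 0 0 0; 0 0 -0.2 0 0 0; 0 0 -0.5 0 0 0; 0 0 -0.6 0 0 0; -0.3 0 -0.4 0 0 0; -0.4 0 -0.1 0 0 0; -0.3 0 0 0 0 0; 0 0 0 0 0 0", gripper=-0.26)

```text
time_s: 14.97
position: [0.5107, 0.1841, 0.1151]
tcp_rot: [[-0.998, 0.067, 0.008], [0.067, 0.998, 0.001], [-0.008, 0.001, -1.0]]
force: [0.9, 0.7, -0.3]
opening: 0.369
grasp_force: 0.0
```

```bash
python3 - <<'E'
from h import *
s=bot.read_state();im=capture('wrist');print(s['position'],s['opening'],s['force'])
c=np.array([.5115,.1834]);X=np.array([.9978,-.0663])
# near-collar top edge: first dark row in a column band at each rod
for n,h,off in [('100',.05,-.048),('120',.06,0),('140',.07,.048)]:
    P=c-X*h+off*np.array([.0663,.9978]);u,v=proj('wrist',[*P,.042],s)
    col=im[int(v)-25:int(v)+25,int(u)-5:int(u)+6].mean((1,2));i=np.where(col<85)[0];v0=int(v)-25+i[0] if len(i) else -1
    p=ray('wrist',(u,v0),.042,s);print(n,u.round(),v.round(1),v0,'off',((p[:2]-c)@X+h).round(4),col.round()[::4])
go([.538,-.1007,.13],181)
E
```

```text
[0.51066105 0.18414884 0.11513286] 0.36870785620779617 [ 0.94837963  0.68545664 -0.32456834]
100 252.0 141.8 141 off -0.0006 [138. 139. 140. 139. 139. 137. 104.  71.  67. 111. 171. 161. 160.]
120 320.0 127.3 128 off 0.0005 [139. 140. 139. 141. 140. 140. 111.  71.  68. 112. 172. 162. 163.]
140 390.0 112.4 112 off -0.0003 [133. 137. 138. 138. 139. 141. 105.  70.  67. 120. 172. 161. 161.]
t 15.02 turn [ 0.0001  0.0004 -0.0134] shift units [-0.511 -5.704 -0.319]
```

Now all three rods are centred within 1 mm. On to the 80 mm rod, with the gripper only partly open because the calculator is close.

Request:
apply_moves(plan="0 0 -0.3 0 0 -0.0067; -0.05 -0.5 0 0 0 -0.0067; -0.06 -0.7 0 0 0 0; -0.06 -0.7 0 0 0 0; -0.06 -0.7 0 0 0 0; -0.06 -0.7 0 0 0 0; -0.06 -0.7 0 0 0 0; -0.06 -0.7 0 0 0 0; -0.06 -0.6 0 0 0 0; -0.04 -0.4 0 0 0 0", gripper=0.03)

```text
time_s: 15.85
position: [0.5341, -0.1024, 0.1276]
tcp_rot: [[-1.0, -0.016, -0.003], [-0.016, 1.0, 0.001], [0.003, 0.001, -1.0]]
force: [-0.1, -0.3, -0.1]
opening: 0.514
grasp_force: 0.0
```

Request:
apply_moves(plan="0 0 0 0 0 0; 0 0 0 0 0 0; 0 0 0 0 0 0")

```text
time_s: 16.1
position: [0.5339, -0.0989, 0.1275]
tcp_rot: [[-1.0, -0.018, -0.003], [-0.018, 1.0, 0.002], [0.003, 0.002, -1.0]]
force: [-0.5, -0.7, -0.4]
opening: 0.518
grasp_force: 0.0
```

```bash
python3 - <<'E'
from h import *
s=bot.read_state();im=capture('wrist');print(s['position'],s['opening'])
cv2.imwrite('pics/w5.png',im[:,:,::-1]);np.save('w5.npy',im);np.save('w5s.npy',s,allow_pickle=True)
m=(cv2.cvtColor(im,cv2.COLOR_RGB2HSV)[...,1]<60).astype(np.uint8)
u,v=proj('wrist',[.538,-.1007,.015],s);print(u,v)
k=np.zeros_like(m);a,b=int(u),int(v);k[b-65:b+65,a-35:a+35]=m[b-65:b+65,a-35:a+35]
n,l,st,_=cv2.connectedComponentsWithStats(k);i=1+np.argmax(st[1:,4]);ys,xs=np.where(l==i)
q=cv2.boxPoints(cv2.minAreaRect(np.c_[xs,ys].astype(np.float32)));q=q[np.argsort(q[:,1])]
A,B=q[:2].mean(0),q[2:].mean(0);P,Q=ray('wrist',A,.017,s),ray('wrist',B,.017,s)
d=Q-P;ang=np.degrees(np.arctan2(d[1],d[0]));print(A,B,'mid',(P+Q)/2,'len',np.linalg.norm(d),ang)
go([*((P+Q)/2)[:2],.004],180+ang)
E
```

```text
[ 0.53393015 -0.09892866  0.1275157 ] 0.5175803047856873
318.68095761576416 198.3862420101704
[315.5 153. ] [315.5 244. ] mid [ 0.5392499 -0.1034044  0.017    ] len 0.08183777526236259 0.8133085430270712
t 16.15 turn [ 0.0002 -0.0004  0.0008] shift units [-0.099 -0.097  2.473]
```

View pics/w5.png

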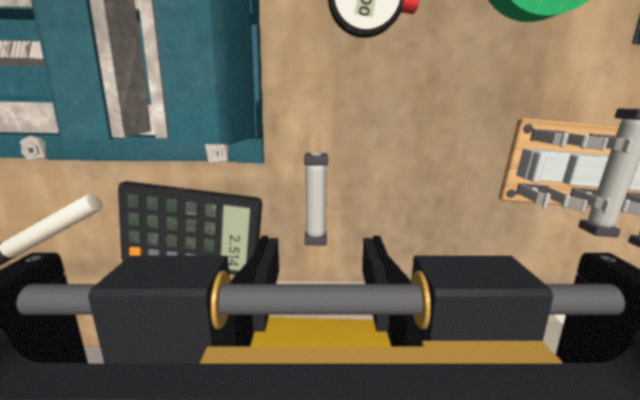

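The 80 mm rod is at (315,199). The calculator edge is at x≈260 px, clear of the fingers, so I descend and grasp.

Request:
apply_moves(plan="-0.1 -0.09 0 0 0 0; 0 0 0.5 0 0 0; 0 0 0.5 0 0 0; 0 0 0.5 0 0 0; 0 0 0.4 0 0 0; 0 0 0.3 0 0 0; 0 0 0.2 0 0 0; 0 0 0.06 0 0 0; 0 0 0 0 0 0; 0 0 0 0 0 0")

```text
time_s: 16.98
position: [0.5415, -0.1048, 0.0056]
tcp_rot: [[-1.0, -0.019, 0.001], [-0.019, 1.0, -0.0], [-0.001, -0.0, -1.0]]
force: [-0.5, -0.1, 0.2]
opening: 0.516
grasp_force: 0.0
```

Request:
apply_moves(plan="0 0 0 0 0 0; 0 0 0 0 0 0; 0 0 0 0 0 0; 0 0 0 0 0 0; 0 0 0 0 0 0; 0 0 0 0 0 0; 0 0 0 0 0 0; 0 0 0 0 0 0", gripper=-1)

```text
time_s: 17.65
position: [0.541, -0.1049, 0.0054]
tcp_rot: [[-1.0, -0.018, 0.0], [-0.018, 1.0, 0.0], [-0.0, -0.0, -1.0]]
force: [-1.4, 0.1, 4.7]
opening: 0.2
grasp_force: 30.0
```

Request:
apply_moves(plan="0 0 -0.2 0 0 0; 0 0 -0.4 0 0 0; 0 0 -0.6 0 0 0; 0 0 -0.6 0 0 0; 0 0 -0.6 0 0 0; 0 0 0 0 0 0; 0 0 0 0 0 0")

```text
time_s: 18.23
position: [0.542, -0.1054, 0.127]
tcp_rot: [[-1.0, -0.018, 0.004], [-0.018, 1.0, -0.002], [-0.004, -0.002, -1.0]]
force: [0.6, 0.5, -1.2]
opening: 0.201
grasp_force: 30.0
```

```bash
python3 - <<'E'
from h import *
c=np.array([.5115,.1834]);Y=np.array([.0663,.9978])
go([*(c-.096*Y),.12],176.2)
E
```

```text
t 18.23 turn [-0.0003  0.0006  0.0135] shift units [0.991 3.804 0.14 ]
```

Request:
apply_moves(plan="0 0 0 0 0 0.0067; 0 0 0 0 0 0.0068; 0.1 0.4 0 0 0 0; 0.17 0.65 0 0 0 0; 0.17 0.7 0 0 0 0; 0.17 0.7 0 0 0 0; 0.17 0.65 0 0 0 0; 0.15 0.5 0.1 0 0 0; 0.06 0.2 0.04 0 0 0; 0 0 0 0 0 0")

```text
time_s: 19.07
position: [0.5014, 0.09, 0.1163]
tcp_rot: [[-0.998, 0.063, -0.005], [0.063, 0.998, 0.0], [0.005, -0.0, -1.0]]
force: [0.1, 0.5, -1.2]
opening: 0.196
grasp_force: 30.0
```

Request:
apply_moves(plan="0 0 0 0 0 0; 0 0 0 0 0 0; 0 0 0 0 0 0")

```text
time_s: 19.32
position: [0.5049, 0.0865, 0.1179]
tcp_rot: [[-0.998, 0.068, 0.0], [0.068, 0.998, -0.0], [-0.0, -0.0, -1.0]]
force: [0.1, 0.4, -2.2]
opening: 0.194
grasp_force: 30.0
```

```bash
python3 - <<'E'
from h import *
s=bot.read_state();im=capture('wrist');print(s['position'],s['tcp_rot'][:2],s['opening'])
np.save('w6.npy',im);np.save('w6s.npy',s,allow_pickle=True)
c=np.array([.5115,.1834]);X=np.array([.9978,-.0663]);Y=np.array([.0663,.9978])
T=np.array(s['position']);R=np.array(s['tcp_rot'])
# edges of rods: lateral centre + near end
def meas(P,z,h,name,thr=85):
    u,v=proj('wrist',[*P,z],s);u,v=int(round(u)),int(round(v))
    w=im[v-28:v+28,u-35:u+35].mean(2);d=(w<thr).astype(np.uint8)
    n,l,st,ce=cv2.connectedComponentsWithStats(d);i=1+np.argmax(st[1:,4]);x,y,ww,hh,_=st[i]
    uc=u-35+x+ww/2-.5;v0=v-28+y;p=ray('wrist',(uc,v0),z,s)
    print(name,(u,v),'box',x,y,ww,hh,'near end',p.round(4),'mid',(p[:2]+X*h).round(4));return p[:2]+X*h
h_=meas((T+R@[.04,0,0])[:2],T[2]+.005+.010,.04,'held')
for n,h,o in [('100',.05,-.048),('120',.06,0),('140',.07,.048)]:
    q=meas(c-X*h+o*Y,.042,h,n);print('   resid x,y',((q-c)@X).round(4),((q-c)@Y-o).round(4))
t=c-.096*Y;print('held mid rel TCP',h_-T[:2])
go([*t,.043],176.2)
E
```

```text
[0.50494969 0.08652243 0.1179267 ] [[-9.97652194e-01  6.84828831e-02  4.41396633e-04]
 [ 6.84827169e-02  9.97652230e-01 -3.81418801e-04]] 0.1937379198792665
held (322, 189) box 13 18 41 24 near end [0.4601 0.0888 0.1329] mid [0.5    0.0862]
100 (390, 141) box 17 25 31 14 near end [0.4564 0.1365 0.042 ] mid [0.5063 0.1332]
   resid x,y -0.0019 -0.0024
120 (460, 126) box 11 27 36 12 near end [0.4505 0.1831 0.042 ] mid [0.5104 0.1791]
   resid x,y -0.0008 -0.0044
140 (531, 111) box 6 28 41 12 near end [0.4442 0.2299 0.042 ] mid [0.514  0.2252]
   resid x,y -0.0003 -0.0061
held mid rel TCP [-0.0049193 -0.0003277]
t 19.37 turn [-0.      0.0001 -0.0004] shift units [-0.003  0.022  1.501]
```

The held rod's mid-length is at the TCP within about 1 mm, after allowing for its visible end face. I'll lower it and press while gripped to stop it sliding.

Request:
apply_moves(plan="-0.013 0.02 0 0 0 0; 0 0 0.3 0 0 0; 0 0 0.4 0 0 0; 0 0 0.4 0 0 0; 0 0 0.25 0 0 0; 0 0 0.13 0 0 0; 0 0 0 0 0 0; 0 0 0 0 0 0")

```text
time_s: 20.03
position: [0.5053, 0.0886, 0.0442]
tcp_rot: [[-0.998, 0.068, 0.0], [0.068, 0.998, 0.0], [-0.0, 0.0, -1.0]]
force: [-0.3, -0.1, -1.8]
opening: 0.194
grasp_force: 30.0
```

Request:
apply_moves(plan="0 0 0.03 0 0 0; 0 0 0.03 0 0 0; 0 0 0.03 0 0 0; 0 0 0 0 0 0; 0 0 0 0 0 0")

```text
time_s: 20.45
position: [0.5063, 0.0882, 0.0417]
tcp_rot: [[-0.998, 0.066, 0.004], [0.066, 0.998, -0.001], [-0.004, -0.001, -1.0]]
force: [-1.3, -3.8, 9.9]
opening: 0.194
grasp_force: 30.0
```

Request:
apply_moves(plan="0 -0.02 0 0 0 0; 0 0 0.03 0 0 0; 0 0 0.03 0 0 0; 0 0 0 0 0 0; 0 0 0 0 0 0")

```text
time_s: 20.87
position: [0.507, 0.0879, 0.0398]
tcp_rot: [[-0.998, 0.066, 0.006], [0.066, 0.998, -0.0], [-0.006, 0.0, -1.0]]
force: [-1.8, -0.4, 18.1]
opening: 0.192
grasp_force: 30.0
```

Request:
apply_moves(plan="0 0 0.03 0 0 0; 0 0 0.02 0 0 0; 0 0 0 0 0 0; 0 0 0 0 0 0")

```text
time_s: 21.2
position: [0.5075, 0.0878, 0.0374]
tcp_rot: [[-0.998, 0.066, 0.007], [0.066, 0.998, -0.0], [-0.007, 0.0, -1.0]]
force: [-0.7, -0.4, 17.0]
opening: 0.196
grasp_force: 30.0
```

Request:
apply_moves(plan="0.03 0 0.03 0 0 0; 0 0 0.03 0 0 0; 0 0 0 0 0 0; 0 0 0 0 0 0")

```text
time_s: 21.53
position: [0.5073, 0.0878, 0.0334]
tcp_rot: [[-0.998, 0.067, 0.009], [0.067, 0.998, -0.0], [-0.009, 0.0, -1.0]]
force: [1.7, -1.0, 8.3]
opening: 0.2
grasp_force: 31.6
```

Request:
apply_moves(plan="0 0 -0.02 0 0 0; 0 0 0 0 0 0; 0 0 0 0 0 0; 0 0 0 0 0 0; 0 0 -0.3 0 0 0; 0 0 -0.5 0 0 0; 0 0 -0.6 0 0 0; 0 0 0 0 0 0; 0 0 0 0 0 0", gripper=-0.3)

```text
time_s: 22.28
position: [0.5041, 0.0881, 0.1036]
tcp_rot: [[-0.998, 0.067, 0.003], [0.067, 0.998, -0.0], [-0.003, 0.0, -1.0]]
force: [-0.6, -0.1, -0.5]
opening: 0.348
grasp_force: 0.0
```

Request:
apply_moves(plan="0 0 0 0 0 0; 0 0 0 0 0 0; 0 0 0 0 0 0; 0 0 0 0 0 0; 0 0 0 0 0 0; 0 0 0 0 0 0", gripper=-1)

```text
time_s: 22.78
position: [0.5031, 0.088, 0.1015]
tcp_rot: [[-0.998, 0.067, -0.001], [0.067, 0.998, 0.0], [0.001, -0.0, -1.0]]
force: [0.2, 0.3, 0.8]
opening: 0.027
grasp_force: 0.0
```

```bash
cat >> h.py <<'E'
c=np.array([.512,.1834]);X=np.array([.9978,-.0663]);Y=np.array([.0663,.9978])
def near(im,s,h,o,z=.022,thr=85):
    "near-end bottom edge of collar -> offset of rod mid along rack x; rough pixel box"
    u,v=proj('wrist',[*(c-X*h+o*Y),z+.01],s);u,v=int(round(u)),int(round(v))
    d=(im[v-28:v+28,u-30:u+30].mean(2)<thr).astype(np.uint8)
    n,l,st,_=cv2.connectedComponentsWithStats(d);i=1+np.argmax(st[1:,4]);x,y,w,hh,_=st[i]
    p=ray('wrist',(u-30+x+w/2-.5,v-28+y-.5),z,s);q=ray('wrist',(u-30+x+w/2-.5,v-28+y+hh-.5),z+.02,s)
    print('px',u-30+x,v-28+y,w,hh,'off x',((p[:2]-c)@X+h).round(4),'collar inner-edge off',((q[:2]-c)@X+h-.008).round(4),'y',((p[:2]-c)@Y-o).round(4))
E
python3 - <<'E'
from h import *
s=bot.read_state();im=capture('wrist');print(s['position'],s['opening'],s['force'])
np.save('w7.npy',im);np.save('w7s.npy',s,allow_pickle=True)
for z in (.022,.027,.037): print(z);near(im,s,.04,-.096,z)
near(im,s,.05,-.048);near(im,s,.06,0)
t=c-.096*Y;go([*t,.05],176.2)
E
```

```text
[0.50306611 0.08801492 0.10151315] 0.027286450442809168 [0.20334954 0.29857424 0.80889521]
0.022
px 305 162 31 15 off x 0.003 collar inner-edge off 0.0015 y -0.0006
0.027
px 305 162 31 15 off x 0.002 collar inner-edge off 0.0003 y -0.0006
0.037
px 305 162 31 15 off x 0.0001 collar inner-edge off -0.0022 y -0.0006
px 374 144 33 15 off x -0.0002 collar inner-edge off -0.0009 y 0.002
px 442 130 38 14 off x -0.0001 collar inner-edge off -0.001 y 0.0037
t 22.83 turn [-0.     -0.0001 -0.0001] shift units [-0.05  -0.005  1.032]
```

The near end looks home and centred within 3 mm. I'll press on the far side first, then the middle.

Request:
apply_moves(plan="-0.19 0 0 0 0 0; 0 0 0.4 0 0 0; 0 0 0.4 0 0 0; 0 0 0.1 0 0 0; 0 0 0.05 0 0 0; 0 0 0 0 0 0; 0 0 0 0 0 0")

```text
time_s: 23.42
position: [0.5135, 0.0874, 0.055]
tcp_rot: [[-0.998, 0.067, 0.001], [0.067, 0.998, -0.0], [-0.001, 0.0, -1.0]]
force: [-0.4, -0.4, 0.5]
opening: 0.007
grasp_force: 0.0
```

Request:
apply_moves(plan="0 0 0.04 0 0 0; 0 0 0.04 0 0 0; 0 0 0.04 0 0 0; 0 0 0 0 0 0; 0 0 0 0 0 0")

```text
time_s: 23.83
position: [0.5128, 0.0874, 0.0486]
tcp_rot: [[-0.998, 0.067, -0.0], [0.067, 0.998, -0.0], [0.0, -0.0, -1.0]]
force: [0.2, -1.3, 0.5]
opening: 0.005
grasp_force: 0.0
```

Request:
apply_moves(plan="0 0 0.04 0 0 0; 0 0 0.04 0 0 0; 0 0 0.04 0 0 0; 0 0 0 0 0 0; 0 0 0 0 0 0")

```text
time_s: 24.25
position: [0.5125, 0.0874, 0.0422]
tcp_rot: [[-0.998, 0.067, -0.001], [0.067, 0.998, 0.0], [0.001, -0.0, -1.0]]
force: [0.0, 0.6, -0.6]
opening: 0.004
grasp_force: 0.0
```

The far side is already home, since there was no contact down to 0.042. Now the near side.

Request:
apply_moves(plan="0 0 -0.4 0 0 0; 0.28 0 0 0 0 0; 0 0 0.15 0 0 0; 0 0 0.1 0 0 0; 0 0 0.05 0 0 0; 0 0 0.04 0 0 0; 0 0 0 0 0 0; 0 0 0 0 0 0")

```text
time_s: 24.92
position: [0.499, 0.0883, 0.045]
tcp_rot: [[-0.998, 0.067, -0.001], [0.067, 0.998, 0.0], [0.001, -0.0, -1.0]]
force: [-0.2, -0.8, -0.0]
opening: 0.006
grasp_force: 0.0
```

Request:
apply_moves(plan="0 0 0.04 0 0 0; 0 0 0.04 0 0 0; 0 0 0 0 0 0; 0 0 0 0 0 0")

```text
time_s: 25.25
position: [0.4989, 0.0883, 0.0415]
tcp_rot: [[-0.998, 0.067, 0.0], [0.067, 0.998, -0.0], [-0.0, -0.0, -1.0]]
force: [0.0, -0.1, -0.6]
opening: 0.009
grasp_force: 0.0
```

Request:
apply_moves(plan="0 0 0.04 0 0 0; 0 0 0.04 0 0 0; 0 0 0.04 0 0 0; 0 0 0 0 0 0; 0 0 0 0 0 0")

```text
time_s: 25.67
position: [0.499, 0.0885, 0.0404]
tcp_rot: [[-0.998, 0.066, 0.002], [0.066, 0.998, -0.0], [-0.003, -0.0, -1.0]]
force: [-7.2, -0.3, 41.5]
opening: 0.003
grasp_force: 20.8
```

Request:
apply_moves(plan="0 0 -0.25 0 0 0; -0.28 0 0 0 0 0; 0 0 0.1 0 0 0; 0 0 0.08 0 0 0; 0 0 0.08 0 0 0; 0 0 0 0 0 0; 0 0 0 0 0 0")

```text
time_s: 26.25
position: [0.5155, 0.0873, 0.0404]
tcp_rot: [[-0.998, 0.066, 0.008], [0.066, 0.998, -0.001], [-0.008, -0.0, -1.0]]
force: [-4.5, -1.2, 47.0]
opening: 0.003
grasp_force: 23.6
```

Request:
apply_moves(plan="0 0 -0.3 0 0 0; 0.2 0 -0.5 0 0 0; 0 0 -0.5 0 0 0; 0 0 0 0 0 0; 0 0 0 0 0 0; 0 0 0 0 0 0")

```text
time_s: 26.75
position: [0.5018, 0.0881, 0.0989]
tcp_rot: [[-0.998, 0.067, -0.002], [0.067, 0.998, 0.0], [0.002, -0.0, -1.0]]
force: [0.3, 0.4, 0.1]
opening: 0.008
grasp_force: 0.0
```

```bash
python3 - <<'E'
from h import *
s=bot.read_state();im=capture('wrist');print(s['position'],s['force'])
for h,o in [(.04,-.096),(.05,-.048),(.06,0),(.07,.048)]: near(im,s,h,o)
E
```

```text
[0.50177108 0.08808152 0.09889753] [0.34856148 0.42978611 0.10292603]
px 306 161 29 18 off x 0.0004 collar inner-edge off 0.0009 y -0.0006
px 374 147 33 14 off x 0.0002 collar inner-edge off -0.0015 y 0.0016
px 443 133 39 13 off x 0.0003 collar inner-edge off -0.0014 y 0.004
px 513 118 46 29 off x -0.0 collar inner-edge off 0.0092 y 0.006
```

Request:
apply_moves(plan="0 0 -0.4 0 0 0; 0 0 -0.6 0 0 0; 0 0 -0.6 0 0 0; 0 0 0 0 0 0; 0 0 0 0 0 0")

```text
time_s: 27.22
position: [0.5034, 0.088, 0.18]
tcp_rot: [[-0.998, 0.067, 0.001], [0.067, 0.998, -0.0], [-0.001, 0.0, -1.0]]
force: [-0.8, -0.2, -0.8]
opening: 0.005
grasp_force: 0.0
```

```bash
python3 -c "
from rig import bot
print(bot.hand_in())"
```

```text
the job is handed in; nothing more can be done
None
```

Job handed in at about 27 s: the four rods lie side by side as 140, 120, 100, 80 with no gap; the 120 and 80 were pressed home on both sides, and all four measured within about 1 mm of centre.

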